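# Dispense dryer balls with the rocking lever

### The job

Get the three blue dryer balls out of the dispenser for the next dryer load. Using only your fingertips, push the grey tray along the worktop in under the spout, up against the steel side stop on the right as you face the dispenser; then press the red pad of the rocking lever down and keep it down, so that the orange gate stays lifted, until all three balls have rolled into the tray, and let the lever come back up so that the gate is shut. Do not pick up or tip the tray, leave the balls to roll by themselves without touching them, and leave the other things on the worktop where they are.

Things in the scene. Friction and masses are not known exactly. Their poses are not given: they have to be found in the camera images.
- dispenser: fixed dryer-ball dispenser: white open chute on steel legs, sloping down 8 degrees toward the robot, 52 mm wide inside, from x = -36 mm (spout lip) to +168 mm. Origin on the worktop right below the shut gate, in the chute's mid plane; x points up the chute (away from the robot), y left, z up. Chute floor 85 mm above the worktop at the gate
- tray_place (a point): where the tray's centre belongs, on the worktop in front of the dispenser's legs, at dispenser (-95, -3, 0) mm. There it touches the steel side stop (30 mm high, face at dispenser y = -63 mm, x = -145 to +5 mm); 22 mm farther in it would touch the front foot (30 mm high, face at x = +2 mm); 20 mm to the front or 12 mm to the left also serve. Left and front are open
- spout (a point): middle of the spout's lip, on the chute floor, 80 mm above the worktop, underside 75 mm, at dispenser x = -36 mm; it overhangs the tray's place
- lever (a joint): angle (rad) of the rocking lever about its axle, which lies along the dispenser's x at y = -78, z = 161 mm (yoke 172 mm high): 0 = gate shut, grows as the red pad goes down to its stop at 0.5; from about 0.38 the gate clears the balls. A spring shuts it: about 2.5 N on the pad starts it, about 4 N hold it fully down
- lever_pad (a point): centre of the top face of the red press pad (38 mm along the dispenser's x, 30 mm along its y) on the right end of the lever, on an arm bent toward the robot, moving with it: at dispenser (-88, -141, 189) mm while the gate is shut (face tilted 15 degrees, its right edge higher) and about (-88, -147, 155) mm fully down
- gate_edge (a point): middle of the lower edge of the orange gate plate (40 mm wide, 5 thick) on the lever's left end: 17 mm above the chute floor when shut, about 60 mm when fully lifted
- ball_1: blue knobbly plastic dryer ball, 46 mm across, origin at its centre; the first, against the gate, in the chute
- ball_2: blue knobbly plastic dryer ball, 46 mm across, origin at its centre; the second in the chute
- ball_3: blue knobbly plastic dryer ball, 46 mm across, origin at its centre; the third, highest, in the chute
- tray: loose grey open plastic tray, 150 mm (its x) by 120 mm (its y), 55 mm high, walls and floor 4 mm, 0.32 kg (varies); origin at the centre of its underside. It starts left of its place, turned by up to 0.25 rad
- cream_pot: bystander: small round pot with a red lid, 58 mm across, 50 high, origin at the centre of its underside
- stain_roller: bystander: roll-on bottle, dark blue with a yellow-orange cap, 36x42x106 mm, origin at the centre of its underside
- mug: bystander: olive green mug, 86 mm across, 125 with its handle, 96 high, origin at the centre of its underside
- scrub_brush: bystander: turquoise scrubbing brush with a bow handle, 52x150x91 mm, origin at the centre of its underside
- canister_yellow: bystander: yellow round canister with a white cap, 82 mm across, 107 high, origin at the centre of its underside
- peg_a: bystander: wooden clothes peg lying flat, 15x72x12 mm
- peg_b: bystander: wooden clothes peg lying flat, 15x72x12 mm
Not all that is in view belongs to the job. What is shaped like the ball_2 but yellow is not meant.

How it is judged:
By the outcome, as a careful person would: the job done as asked, in the order asked, and still so for the second after the job is handed in, with the robot touching nothing.
It also fails if it takes over 43 s, if anything falls off the work surface, if the arm or the gripper's body presses on something with over 40 N, if the wrist force passes 120 N, or if a joint passes its speed limit or range.

### The arm

A 7-joint arm with a two-finger parallel gripper is mounted at the origin on a cart in front of the work surface, level with it; the furniture and walls round the work are solid. World frame = base frame: x ahead of the robot, y to its left, z up, the work surface at z = 0. Lengths are in m, angles in rad, forces in N, time in s.
With the tool pointing down it reaches from about 0.4 to 0.9 m from the base axis. Payload 5.6 kg.
Tool frame: the origin (TCP) lies midway between the tips of the shut fingers; the grasp point (between the pads) lies 19 mm behind it (arm.grasp_offset is the distance from the TCP to the grasp point, in m); y points along the fingers, x is the direction in which the jaws open and shut, and the axes are right-handed (so a half turn about y gives the same grasp; the last joint's range is limited). The gripper opens to 92 mm and grips with 3 to 60 N. Pads are 20 mm wide; open, the fingers measure 128 mm over their backs; the gripper's body (75 mm by 189 mm) begins 69 mm behind the grasp point.
Start: joints at [-1.344, 0.468, -0.012, 1.603, 0.006, 1.071, -0.056], TCP at [0.173, 0.626, 0.215] pointing down, gripper open.
Joint ranges: [-2.53, 2.53], [-0.31, 2.02], [-1.57, 1.55], [0.28, 2.44], [-1.29, 4.43], [0.15, 1.84], [-2.92, 2.92]. Speed limits (rad/s): [2.57, 2.57, 3.14, 3.14, 3.14, 3.14, 3.14].

### API

Orientations are given as a rotation vector (axis times angle).
In Python, from plant import arm gives the robot as it stands.
- The arm moves only by the tool carry_out, never from a script. Its argument "commands" is a list of rows, each a list of 7 numbers: the turn, a rotation vector about the tool's x, y, z in degrees, then the shift along the tool's x, y, z in mm, then the finger opening in mm, from 0 to 91.9. A call has 1 to 20 rows; each row shifts and turns the commanded pose from where the row before left it, along the tool's axes as they then stand; what a row does not reach is not made up. A row lasts 1/8 s, in which the tool goes at most 62.5 mm and 10.7 degrees, less where a joint would pass 70% of its speed; a pose out of reach is approached as far as the arm can. A call with a gripper value outside its range is refused whole. The fingers move at their own pace and stop on an object; "grip_force" is the grip in N (left out, the last holds). Time passes only in rows, so rows that do not move let the fingers close. It gives the time, the measured TCP pose, the force and the opening at its end, in the units of the state.
- arm.sense(): the state, without advancing time (a new reading comes with each control period).
- arm.grab_frame(name): name is "scene" or "top" or "wrist"; returns (picture, depth): 420x560x3 uint8, red, green, blue; 420x560 float32, m along the optical axis (not along the pixel's ray), 0 where there is no reading.
- arm.get_calibration(name): a dict with "fx", "fy", "cx", "cy" (pixels), "dist_coeffs" ([k1, k2, p1, p2, k3] as OpenCV has them; the pictures are not rectified), "eye" and "attitude" of the camera in the world. Camera axes: x right, y up, looking along -z (the intrinsics and any distortion apply to the point x, -y, -z); pixel columns grow to the right and rows downward; lengths in m; the calibration is good to about 2 mm. A picture is of the moment at which its call begins: read the wrist's pose just before it. get_calibration takes no time and is no camera call; for the wrist camera it gives the pose at the moment of the call.
- arm.hand_in(): hands the job in, once; it reports no verdict.
The state is a dict: "time": time; "qpos": joint angles; "joint_vel": joint speeds; "joint_efforts": joint torques, N m; "ee_pos": TCP position; "tool_rot": TCP orientation; "force": force on the tool from outside, world axes, zero at the start; "wrist_torque": the same for the moment, N m; "grip_width": finger opening in m.
Only numpy, scipy, OpenCV 4.12 (cv2) and the standard library are available. Lean on these libraries where they do the work, as an engineer would, in place of code of your own. Each camera call takes 0.05 s, during which the arm holds its last target.

## Working session

There is one attempt and no reset: what is moved stays moved. The work goes in short steps, Python scripts to look and compute and a tool call to move; the robot and the scene stay as the last step left them, time stands still between calls to the robot, and variables do not carry over. Pictures are saved under pics/ and viewed, and the job is handed in when it is done.

Besides the shell and the picture viewer there is one more tool, called after "Call:" as name(argument=value, ...) on one line, values as JSON. carry_out: Moves the arm, as the interface text tells. Its arguments: {"type":"object","properties":{"commands":{"type":"array"},"grip_force":{"type":"number"}},"required":["commands"]}

```bash
ls; mkdir -p pics
cat > h.py <<'E'
import numpy as np, cv2
from scipy.spatial.transform import Rotation as R
from plant import arm
def att(c):
    a=np.array(c["attitude"],float)
    if a.shape==(3,3): return a
    return R.from_rotvec(a).as_matrix() if a.size==3 else R.from_quat(a).as_matrix()
def K(c): return np.array([[c["fx"],0,c["cx"]],[0,c["fy"],c["cy"]],[0,0,1]]),np.array(c["dist_coeffs"],float)
def world(c,uv,d):
    k,dc=K(c); p=cv2.undistortPoints(np.array(uv,float).reshape(-1,1,2),k,dc).reshape(-1,2)
    d=np.asarray(d,float).reshape(-1)
    P=np.stack([p[:,0]*d,-p[:,1]*d,-d],1)
    return P@att(c).T+np.array(c["eye"])
def pix(c,P):
    k,dc=K(c); Q=(np.atleast_2d(P)-np.array(c["eye"]))@att(c); Q=Q*[1,-1,-1]
    return cv2.projectPoints(Q.reshape(-1,1,3),np.zeros(3),np.zeros(3),k,dc)[0].reshape(-1,2)
def cloud(c,d):
    v,u=np.mgrid[0:d.shape[0],0:d.shape[1]]
    W=world(c,np.stack([u.ravel(),v.ravel()],1),d.ravel()).reshape(d.shape+(3,))
    W[d<=0]=np.nan
    return W
E
python3 - <<'E'
from h import *
s=arm.sense(); print(s)
for n in ["scene","top","wrist"]:
    c=arm.get_calibration(n); print(n,c)
    p,d=arm.grab_frame(n); cv2.imwrite(f"pics/{n}0.png",p[:,:,::-1]); np.savez(f"pics/{n}0.npz",p=p,d=d,c=np.array(c,dtype=object))
E
```

```text
pics
{'time': 0.0, 'qpos': array([-1.3439771 ,  0.46837768, -0.01158378,  1.60362944,  0.00597332,
        1.0714125 , -0.05628929]), 'joint_vel': array([ 2.91126278e-04,  1.16790271e-03,  1.25822752e-05, -6.73399459e-04,
        4.24603008e-04, -2.48601219e-03, -5.66168145e-04]), 'joint_efforts': array([-2.00907575e-04, -5.20553327e+01, -1.23790739e-02, -2.43758243e+01,
       -5.67265798e-02,  1.71331270e-02,  1.59032929e-04]), 'ee_pos': array([0.17317617, 0.62588952, 0.21363762]), 'tool_rot': array([-1.32607381, -1.00715121,  1.00941075]), 'force': array([0.34212701, 0.55286757, 1.43374185]), 'wrist_torque': array([-0.00388234,  0.01588292,  0.04389979]), 'grip_width': 0.09150541151473608}
scene {'fx': 487.11148577092166, 'fy': 487.11148577092166, 'cx': 276.6792134696602, 'cy': 207.42675898834142, 'dist_coeffs': array([-0.14668908,  0.        ,  0.        ,  0.        ,  0.        ]), 'eye': array([-0.29947499, -0.08396334,  1.14178378]), 'attitude': array([ 0.57661434, -0.48505292, -1.3226268 ])}
top {'fx': 501.6473010403094, 'fy': 501.6473010403094, 'cx': 273.9924158314799, 'cy': 211.16159853060336, 'dist_coeffs': array([-0.10057954,  0.        ,  0.        ,  0.        ,  0.        ]), 'eye': array([0.35605662, 0.10623276, 1.18671033]), 'attitude': array([ 0.11543718, -0.11417761, -1.58838205])}
wrist {'fx': 373.043980481873, 'fy': 373.043980481873, 'cx': 285.06011494725544, 'cy': 206.2999048002401, 'dist_coeffs': array([-0.00484562,  0.        ,  0.        ,  0.        ,  0.        ]), 'eye': array([0.10725488, 0.64534283, 0.38381332]), 'attitude': array([-0.21370482, -0.16090237,  1.29407057])}
```

View pics/scene0.png

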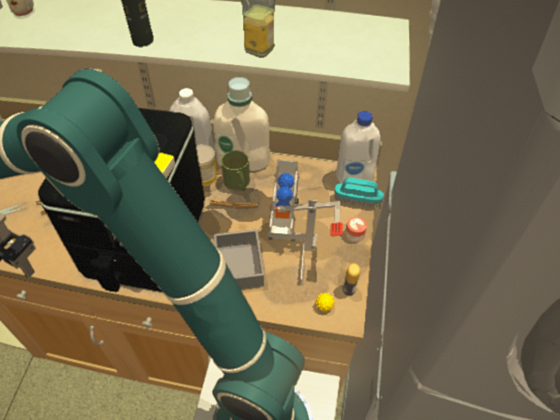

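View pics/top0.png

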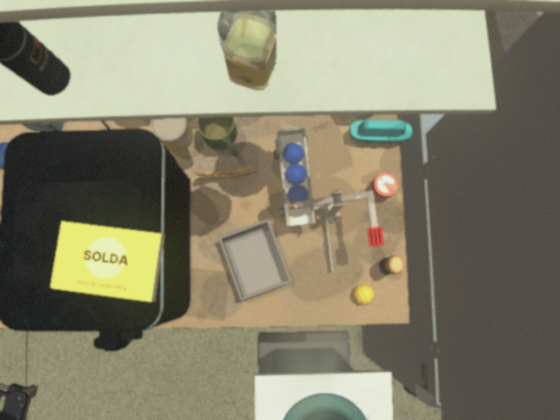

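View pics/wrist0.png

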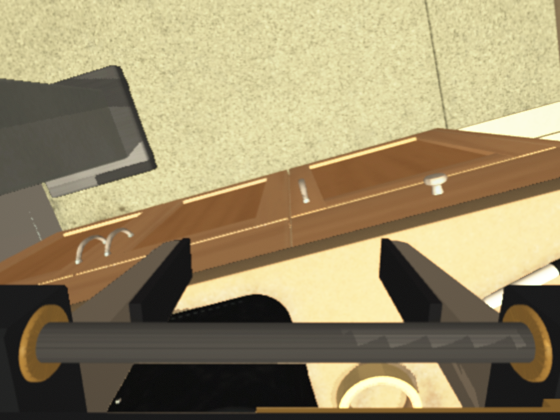

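The tray is at top (255,260), and the chute with the blue balls at (293,152), (296,173) and (297,193). The red pad is at (376,237), the steel stop runs along (330,245), and the yellow decoy ball is at (364,295). A large black box takes up the left of the frame. Next I'll measure from the depth.

Run:
```python
from h import *
z=np.load("pics/top0.npz",allow_pickle=True); c=z['c'].item(); W=cloud(c,z['d']); 
zs=np.load("pics/scene0.npz",allow_pickle=True); cs=zs['c'].item(); Ws=cloud(cs,zs['d'])
for n,(u,v) in dict(table=(270,310),tray=(255,262),b1=(297,193),b2=(296,173),b3=(293,152),pad=(376,237),pot=(385,185),roll=(392,265),yel=(364,295),mug=(217,130),brush=(380,131),boxc=(110,150),boxr=(188,230),box2=(20,300)).items(): print(n,W[v,u].round(3))
for n,(u,v) in dict(table=(290,315),tray=(240,262),pad=(337,229),chute=(282,230)).items(): print('s',n,Ws[v,u].round(3))
print(np.linalg.norm(W[:,:,2]) if 0 else '')
cv2.imwrite("pics/topcrop.png",cv2.resize(z['p'][100:330,180:430,::-1],None,fx=3.0,fy=2.6,interpolation=cv2.INTER_CUBIC))
H=np.nan_to_num(W[:,:,2]);cv2.imwrite("pics/toph.png",cv2.resize(cv2.applyColorMap((np.clip(H,0,0.4)*637).astype(np.uint8),cv2.COLORMAP_JET)[100:340,150:430],None,fx=2.5,fy=2.5,interpolation=cv2.INTER_NEAREST))
cv2.imwrite("pics/scrop.png",cv2.resize(zs['p'][130:330,180:400,::-1],None,fx=3.4,fy=3,interpolation=cv2.INTER_CUBIC))
```

```text
table [0.298 0.119 0.   ]
tray [0.41  0.153 0.004]
b1 [0.549 0.056 0.135]
b2 [0.591 0.057 0.142]
b3 [0.636 0.062 0.144]
pad [ 0.446 -0.098  0.19 ]
pot [ 0.579 -0.154  0.048]
roll [ 0.392 -0.148  0.101]
yel [ 0.328 -0.093  0.048]
mug [0.733 0.241 0.007]
brush [ 0.71  -0.15   0.046]
boxc [0.595 0.392 0.339]
boxr [0.482 0.301 0.06 ]
box2 [0.335 0.544 0.341]
s table [ 0.289 -0.014 -0.   ]
s tray [0.421 0.15  0.007]
s pad [ 0.446 -0.1    0.188]
s chute [0.498 0.046 0.081]
```

View pics/topcrop.png

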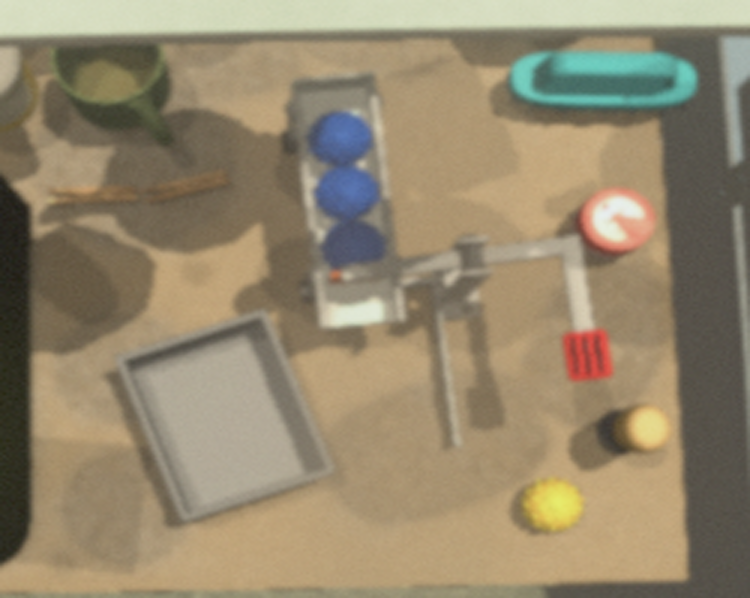

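View pics/scrop.png

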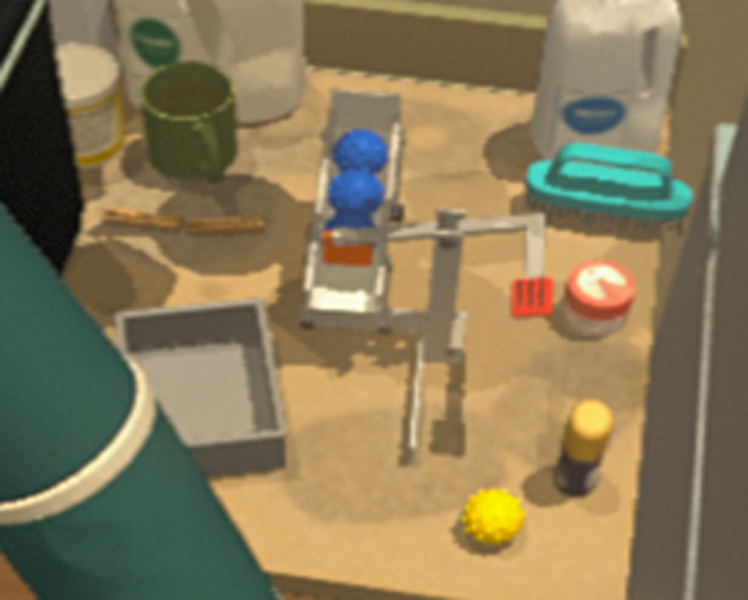

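View pics/toph.png

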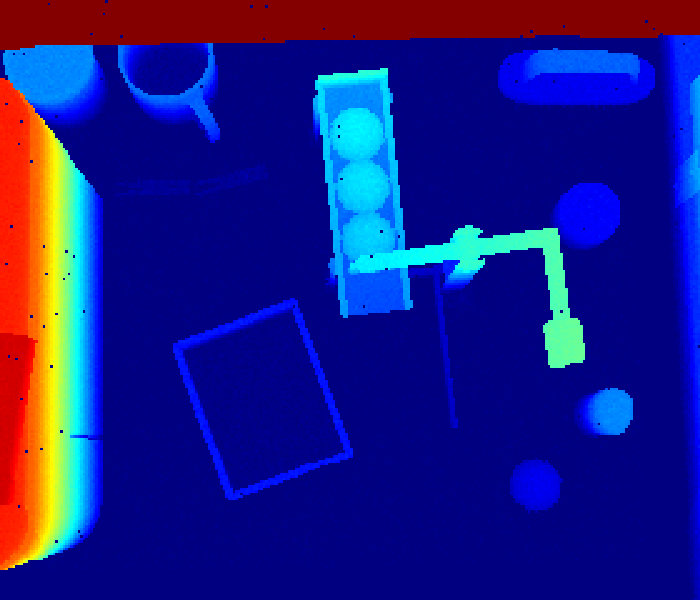

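Run:
```python
from h import *
z=np.load("pics/top0.npz",allow_pickle=True); c=z['c'].item(); W=cloud(c,z['d']); 
P=W.reshape(-1,3)
def sel(x0,x1,y0,y1,z0,z1):
    return P[(P[:,0]>x0)&(P[:,0]<x1)&(P[:,1]>y0)&(P[:,1]<y1)&(P[:,2]>z0)&(P[:,2]<z1)]
t=sel(.28,.52,.05,.28,.046,.064); print(len(t),t[:,2].mean()); r=cv2.minAreaRect(t[:,:2].astype(np.float32)); print('tray',r, cv2.boxPoints(r).round(4))
zs=np.load("pics/scene0.npz",allow_pickle=True); cs=zs['c'].item(); Ws=cloud(cs,zs['d']).reshape(-1,3)
s=Ws[(Ws[:,0]>.3)&(Ws[:,0]<.52)&(Ws[:,1]>.06)&(Ws[:,1]<.26)&(Ws[:,2]>.046)&(Ws[:,2]<.064)]; print('scene tray',cv2.minAreaRect(s[:,:2].astype(np.float32)))
t=sel(.34,.52,-.04,.04,.022,.036); print('stop',len(t),t.min(0),t.max(0)); print(cv2.minAreaRect(t[:,:2].astype(np.float32)),cv2.fitLine(t[:,:2].astype(np.float32),cv2.DIST_HUBER,0,.01,.01).ravel())
t=sel(.45,.75,-.0,.12,.07,.17); r=cv2.minAreaRect(t[:,:2].astype(np.float32));print('chute',r,cv2.boxPoints(r))
# pad red
p=z['p'].astype(int); m=(p[:,:,0]>150)&(p[:,:,1]<70)&(p[:,:,2]<70)&(W[:,:,2]>.15); q=W[m]; print('pad',len(q),q.mean(0),q.min(0),q.max(0))
m=(p[:,:,2]>110)&(p[:,:,0]<70)&(W[:,:,2]>.1)&(W[:,:,1]<.15); print('blue',m.sum())
# everything with z>.01 near tray path and pad
for n,b in dict(pot=(.53,.63,-.21,-.115,.03,.07),roll=(.36,.43,-.19,-.11,.02,.12),yel=(.28,.37,-.14,-.05,.02,.06)).items():
    t=sel(*b); print(n,t.min(0).round(3),t.max(0).round(3))
```

```text
704 0.05718421516298489
tray ((0.4139038920402527, 0.1521853506565094), (0.15311792492866516, 0.12079769372940063), 19.450971603393555) [[0.3216 0.1836]
 [0.3618 0.0697]
 [0.5062 0.1207]
 [0.466  0.2346]]
scene tray ((0.4138767719268799, 0.15187181532382965), (0.15798762440681458, 0.12289895117282867), 19.646541595458984)
stop 124 [ 0.38656807 -0.03519757  0.02205288] [ 0.5195496  -0.01064791  0.03443643]
((0.452987402677536, -0.01809830591082573), (0.024425078183412552, 0.13166727125644684), 85.53031921386719) [ 0.9962522   0.08649647  0.45319548 -0.01780836]
chute ((0.5865465402603149, 0.05080939829349518), (0.2044316530227661, 0.08886653929948807), 5.70758581161499) [[ 0.4804185   0.08485687]
 [ 0.48925644 -0.0035691 ]
 [ 0.6926746   0.01676193]
 [ 0.68383664  0.1051879 ]]
pad 50 [ 0.44669421 -0.09464573  0.18961135] [ 0.43382927 -0.10516016  0.1853908 ] [ 0.4618621  -0.08544427  0.19433401]
blue 0
pot [ 0.552 -0.182  0.03 ] [ 0.608 -0.126  0.057]
roll [ 0.375 -0.171  0.021] [ 0.415 -0.138  0.11 ]
yel [ 0.307 -0.121  0.022] [ 0.353 -0.074  0.05 ]
```

```bash
cat > fit.py <<'E'
from h import *
from scipy.optimize import least_squares
def clouds(tag):
    out=[]
    for n in("top","scene"):
        z=np.load(f"pics/{n}{tag}.npz",allow_pickle=True); W=cloud(z['c'].item(),z['d']).reshape(-1,3); out.append((W,z['p'].reshape(-1,3).astype(int)))
    return out
if __name__=="__main__":
    for W,p in clouds("0"):
        m=(p[:,2]>p[:,0]*1.6)&(p[:,2]>60)&(W[:,2]>.09)&(W[:,1]<.13)&(W[:,1]>-.02)&(W[:,0]<.72)&(W[:,0]>.45)
        q=W[m]; print(len(q))
        def res(v):
            C=v.reshape(3,3); return np.abs(np.linalg.norm(q[:,None]-C[None],axis=2)-.023).min(1)
        r=least_squares(res,np.array([.545,.055,.12,.59,.057,.125,.637,.06,.13]),loss='soft_l1',f_scale=.002); C=r.x.reshape(3,3); print(C.round(4),np.degrees(np.arctan2(C[2,1]-C[0,1],C[2,0]-C[0,0])))
        # side walls: points of chute above floor, per x slab
        q=W[(W[:,2]>.07)&(W[:,2]<.17)&(W[:,0]>.47)&(W[:,0]<.71)&(W[:,1]>-.01)&(W[:,1]<.12)]
        for x0 in np.arange(.47,.71,.02):
            s=q[(q[:,0]>=x0)&(q[:,0]<x0+.02)]
            if len(s)>5: print(round(x0+.01,3),len(s),np.percentile(s[:,1],[2,50,98]).round(4),np.percentile(s[:,2],[2,98]).round(3))
E
python3 fit.py
```

```text
477
[[0.545  0.1328 0.1628]
 [0.5936 0.0588 0.1176]
 [0.6388 0.0634 0.1241]] -36.47307835566747
0.48 43 [0.0212 0.0639 0.0801] [0.076 0.111]
0.5 264 [0.0214 0.0482 0.0818] [0.077 0.115]
0.52 449 [-0.0068  0.0441  0.0854] [0.081 0.16 ]
0.54 287 [-0.0053  0.0561  0.0854] [0.086 0.159]
0.56 219 [0.0266 0.0569 0.0871] [0.089 0.136]
0.58 322 [0.0284 0.059  0.0869] [0.089 0.141]
0.6 233 [0.03   0.0607 0.0905] [0.096 0.143]
0.62 297 [0.0317 0.0625 0.0922] [0.096 0.145]
0.64 261 [0.0333 0.0624 0.0936] [0.098 0.149]
0.66 190 [0.035  0.0711 0.0984] [0.085 0.143]
0.68 381 [0.0358 0.064  0.0977] [0.102 0.168]
410
[[0.5463 0.0541 0.1131]
 [0.5943 0.0588 0.1189]
 [0.6396 0.0623 0.1253]] 5.04532889717167
0.48 46 [0.0195 0.061  0.0786] [0.076 0.113]
0.5 158 [0.0197 0.0496 0.0796] [0.077 0.116]
0.52 401 [-0.0051  0.0461  0.081 ] [0.081 0.159]
0.54 138 [-0.0031  0.0522  0.083 ] [0.083 0.159]
0.56 68 [0.0254 0.0534 0.0861] [0.089 0.135]
0.58 193 [0.0281 0.0583 0.0859] [0.092 0.142]
0.6 103 [0.0284 0.0535 0.089 ] [0.092 0.143]
0.62 139 [0.0313 0.0617 0.0902] [0.099 0.147]
0.64 135 [0.0322 0.0597 0.0915] [0.098 0.15 ]
0.66 61 [0.0317 0.0512 0.1002] [0.074 0.143]
0.68 300 [0.0329 0.0654 0.0944] [0.106 0.167]
```

Run:
```python
from fit import *
s=arm.sense(); A=R.from_rotvec(s['tool_rot']).as_matrix(); print(A.round(3))
c=arm.get_calibration('wrist'); print('cam in tool',A.T@(c['eye']-s['ee_pos']), (A.T@att(c)).round(2))
for W,p in clouds("0"):
    q=W[(W[:,2]>.08)&(W[:,1]>.2)&(W[:,0]<.75)&(p.max(1)<60)]
    for zz in (.08,.15,.2,.25,.3,.33): 
        k=q[(q[:,2]>=zz)&(q[:,2]<zz+.03)]
        if len(k)>20: print(zz,len(k),np.percentile(k[:,:2],[1,99],axis=0).round(3).tolist())
# ground edge
W,p=clouds("0")[0]
q=W[(abs(W[:,2])<.006)]; 
for y in (-.15,-.1,0,.1,.2,.25): 
    k=q[abs(q[:,1]-y)<.01]; print(y,k[:,0].min(),k[:,0].max())
k=q[abs(q[:,0]-.45)<.02]; print(k[:,1].min(),k[:,1].max())
q=W[(W[:,2]>.3)&(W[:,0]>.6)&(W[:,1]<.2)]; print('shelf',np.percentile(q,[1,50,99],axis=0).round(3))
```

```text
[[ 0.267 -0.    -0.964]
 [ 0.964 -0.001  0.267]
 [-0.001 -1.    -0.   ]]
cam in tool [ 0.00081699 -0.17008208  0.06870241] [[ 1.   -0.   -0.  ]
 [-0.    0.25 -0.97]
 [ 0.    0.97  0.25]]
0.08 336 [[0.242, 0.3], [0.595, 0.424]]
0.15 764 [[0.233, 0.3], [0.596, 0.467]]
0.2 483 [[0.298, 0.3], [0.603, 0.31]]
0.25 734 [[0.262, 0.3], [0.602, 0.394]]
0.3 218 [[0.141, 0.3], [0.564, 0.583]]
0.33 23817 [[0.154, 0.306], [0.628, 0.583]]
0.08 525 [[0.225, 0.299], [0.598, 0.561]]
0.15 952 [[0.229, 0.299], [0.589, 0.559]]
0.2 597 [[0.257, 0.299], [0.585, 0.57]]
0.25 674 [[0.261, 0.299], [0.592, 0.562]]
0.3 400 [[0.123, 0.299], [0.586, 0.594]]
0.33 2407 [[0.123, 0.303], [0.624, 0.584]]
-0.15 0.03953813645780496 0.7690073044049155
-0.1 0.04261234687600818 0.768332901671674
0 0.10365962735481343 0.7691548109623674
0.1 0.0481886828114374 0.7686289813357889
0.2 0.25949426005013676 0.7681813656523548
0.25 0.2602365360974268 0.7589579970301561
-0.24457742923891213 0.30452566688626365
shelf [[ 0.601 -0.306  0.343]
 [ 0.651 -0.045  0.532]
 [ 0.78   0.195  0.698]]
```

Call:
carry_out(commands=[[0,0,0,0,-35,0,91.9],[0,0,0,0,-40,0,91.9],[0,9,0,0,-40,0,91.9],[0,9,0,0,-40,0,91.9],[0,9,0,0,-40,0,91.9],[0,9,0,0,-15,0,91.9],[0,0,0,0,0,0,91.9]])

```text
time: 1.02
ee_pos: [0.1733, 0.6268, 0.4256]
tool_rot: [-1.504, -0.529, 0.527]
force: [-1.1, 0.1, -0.9]
grip_width: 0.0922
```

```bash
cat >> h.py <<'E'
O=np.array([.5215,.053,0]); YAW=np.radians(5.0)
def d2w(p): c,s=np.cos(YAW),np.sin(YAW); p=np.array(p,float); return O+np.array([c*p[0]-s*p[1],s*p[0]+c*p[1],p[2]])
def w2d(p): c,s=np.cos(YAW),np.sin(YAW); p=np.array(p,float)-O; return np.array([c*p[0]+s*p[1],-s*p[0]+c*p[1],p[2]])
def need(target,yaw,lean=0):
    s=arm.sense(); A=R.from_rotvec(s['tool_rot']); y=np.radians(yaw)
    x=np.array([np.cos(y),np.sin(y),0]);Y=np.array([0,0,-1.]);B=R.from_matrix(np.stack([x,Y,np.cross(x,Y)],1))*R.from_euler('x',lean,degrees=True)
    print('t',round(s['time'],2),'pos',s['ee_pos'].round(4),'disp',w2d(s['ee_pos']).round(4),'F',s['force'].round(1),'q',s['qpos'].round(2))
    print('turn tool deg',np.degrees((A.inv()*B).as_rotvec()).round(1),'shift tool mm',(A.inv().apply(np.array(target)-s['ee_pos'])*1000).round(1),'shift in final frame',(B.inv().apply(np.array(target)-s['ee_pos'])*1000).round(1))
E
python3 -c "
from h import *
need([.387,.228,.40],19.5,0)"
```

```text
t 1.02 pos [0.1733 0.6268 0.4256] disp [-0.2969  0.602   0.4256] F [-1.1  0.1 -0.9] q [-1.43  0.35  0.11  1.31 -0.04  1.48 -0.65]
turn tool deg [-0.1 19.1  0.1] shift tool mm [ -82.1   24.9 -445. ] shift in final frame [  68.3   25.6 -447.3]
```

Call:
carry_out(commands=[[0,0,0,-4,0,-20,91.9],[0,0,0,-7,0,-38,91.9],[0,0,0,-7,0,-38,91.9],[0,0,0,-7,0,-38,91.9],[0,0,0,-7,0,-38,91.9],[0,0,0,-7,0,-38,91.9],[0,0,0,-7,0,-38,91.9],[0,0,0,-7,0,-38,91.9],[0,0,0,-7,0,-38,91.9],[0,0,0,-7,0,-38,91.9],[0,0,0,-7,0,-38,91.9],[0,0,0,-7,0,-38,91.9],[0,0,0,-1,0,-7,91.9],[0,9.5,0,0,0,0,91.9],[0,9.5,0,0,0,0,91.9]])

```text
time: 2.9
ee_pos: [0.3855, 0.2281, 0.4236]
tool_rot: [-1.555, -0.265, 0.267]
force: [-0.2, -0.1, 0.1]
grip_width: 0.0919
```

Run:
```python
from h import *
need([.387,.228,.045],19.5,15)
for n in ["scene","top","wrist"]:
    c=arm.get_calibration(n)
    p,d=arm.grab_frame(n); cv2.imwrite(f"pics/{n}1.png",p[:,:,::-1]); np.savez(f"pics/{n}1.npz",p=p,d=d,c=np.array(c,dtype=object))
```

```text
t 2.9 pos [0.3855 0.2281 0.4236] disp [-0.1202  0.1863  0.4236] F [-0.2 -0.1  0.1] q [-1.01 -0.06  0.38  1.78  0.02  1.42 -0.29]
turn tool deg [15.  -0.1 -0.1] shift tool mm [  2.  378.6  -0.4] shift in final frame [  1.4 365.5 -98.6]
```

View pics/scene1.png

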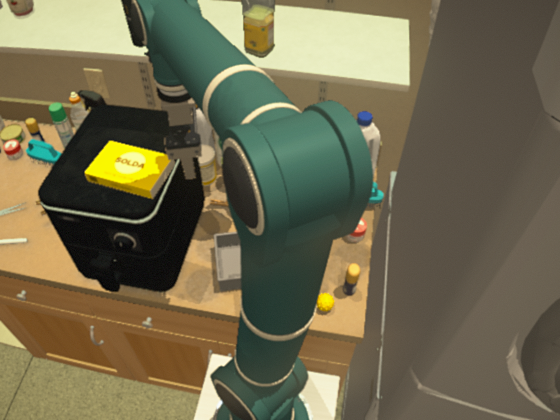

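View pics/wrist1.png

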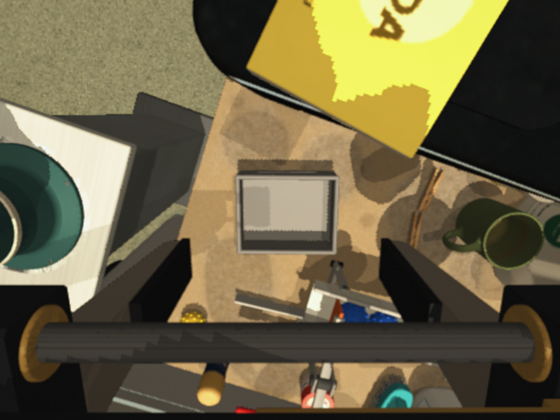

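Run:
```python
from h import *
z=np.load("pics/wrist1.npz",allow_pickle=True); c=z['c'].item(); P=cloud(c,z['d']).reshape(-1,3)
t=P[(P[:,0]>.3)&(P[:,0]<.53)&(P[:,1]>.05)&(P[:,1]<.26)&(P[:,2]>.046)&(P[:,2]<.064)]; print(len(t),cv2.minAreaRect(t[:,:2].astype(np.float32)))
b=P[(P[:,0]>.25)&(P[:,0]<.6)&(P[:,1]>.2)&(P[:,2]>.1)&(P[:,2]<.36)]; print(np.percentile(b,[0.5,50,99],axis=0))
```

```text
1723 ((0.4266742169857025, 0.13490891456604004), (0.16148293018341064, 0.1632898449897766), 19.613840103149414)
[[0.29080911 0.30093438 0.17658882]
 [0.48622124 0.33543141 0.34126292]
 [0.56265315 0.40583471 0.34411417]]
```

Call:
carry_out(commands=[[7.5,0,0,0,0,0,91.9],[7.5,0,0,0,0,0,91.9],[0,0,0,0,20,-5.4,91.9],[0,0,0,0,38.6,-10.4,91.9],[0,0,0,0,38.6,-10.4,91.9],[0,0,0,0,38.6,-10.4,91.9],[0,0,0,0,38.6,-10.4,91.9],[0,0,0,0,38.6,-10.4,91.9],[0,0,0,0,38.6,-10.4,91.9],[0,0,0,0,20,-5.4,91.9],[0,0,0,0,0,0,91.9]])

```text
time: 4.42
ee_pos: [0.3851, 0.2266, 0.1417]
tool_rot: [-1.297, -0.223, 0.296]
force: [1.0, 0.2, -0.1]
grip_width: 0.0919
```

Run:
```python
from h import *
need([.387,.228,.045],19.5,15)
for n in ["scene","top"]:
    c=arm.get_calibration(n)
    p,d=arm.grab_frame(n); cv2.imwrite(f"pics/{n}2.png",p[:,:,::-1]); np.savez(f"pics/{n}2.npz",p=p,d=d,c=np.array(c,dtype=object))
```

```text
t 4.42 pos [0.3851 0.2266 0.1417] disp [-0.1207  0.1848  0.1417] F [ 1.   0.2 -0.1] q [-0.87  0.25  0.51  2.2  -0.54  0.8   0.38]
turn tool deg [ 0.1  0.2 -0.2] shift tool mm [  2.5  93.6 -24.2] shift in final frame [  2.2  93.6 -24.4]
```

View pics/top2.png

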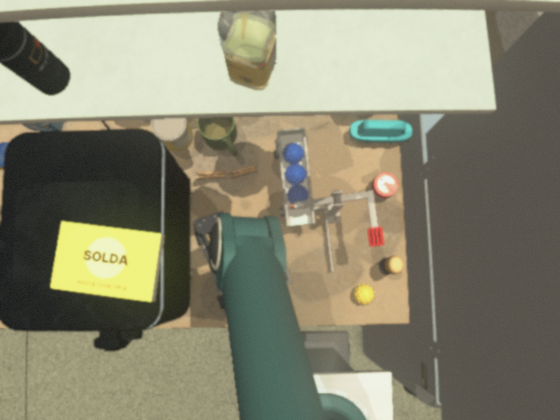

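Call:
carry_out(commands=[[0,0,0,1,24,-6,91.9],[0,0,0,1,28,-7.2,91.9],[0,0,0,0,28,-7.2,91.9],[0,0,0,0,16,-4.4,91.9],[0,0,0,0,0,0,91.9]])

```text
time: 5.15
ee_pos: [0.3883, 0.2287, 0.0444]
tool_rot: [-1.295, -0.224, 0.292]
force: [-0.5, 0.7, -0.9]
grip_width: 0.0925
```

Run:
```python
from h import *
need(d2w([-.1,.068,.045]),5,0)
for n in ["scene","wrist"]:
    c=arm.get_calibration(n)
    p,d=arm.grab_frame(n); cv2.imwrite(f"pics/{n}3.png",p[:,:,::-1]); np.savez(f"pics/{n}3.npz",p=p,d=d,c=np.array(c,dtype=object))
```

```text
t 5.15 pos [0.3883 0.2287 0.0444] disp [-0.1174  0.1867  0.0444] F [-0.5  0.7 -0.9] q [-0.75  0.45  0.4   2.24 -0.79  0.63  0.64]
turn tool deg [-14.9  14.5  -1.9] shift tool mm [ -13.1  -31.5 -115. ] shift in final frame [  17.4   -0.6 -118.7]
```

View pics/wrist3.png

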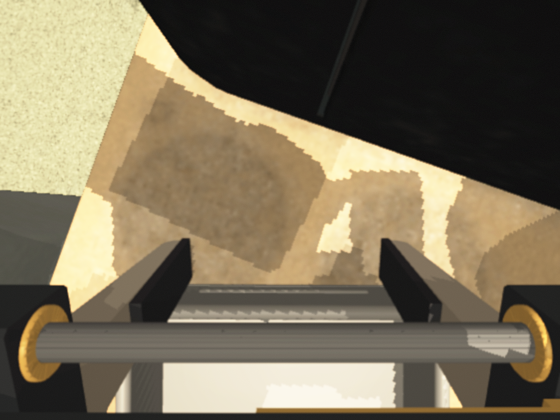

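View pics/scene3.png

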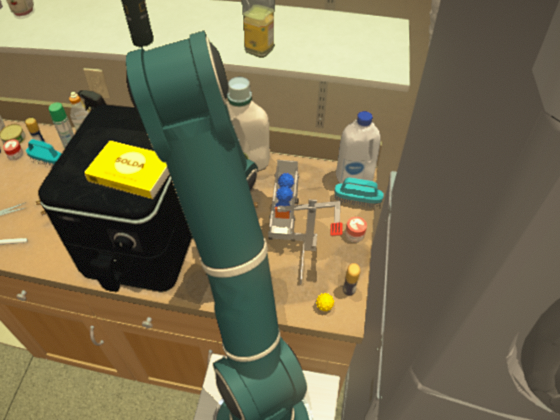

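Call:
carry_out(commands=[[0,0,0,0,-1,-4,91.9],[0,0,0,0,-2,-7,91.9],[0,2,-0.5,2,-2,-7,91.9],[0,2,-0.5,2,-2,-7,91.9],[0,2,-0.5,2,-2,-7,91.9],[0,2,-0.5,2,-2,-7,91.9],[0,2,-0.5,2,-2,-7,91.9],[0,2,-0.5,2,-2,-7,91.9],[0,0,0,0,0,0,91.9]])

```text
time: 6.38
ee_pos: [0.4145, 0.1771, 0.0447]
tool_rot: [-1.309, -0.078, 0.107]
force: [0.1, 0.2, 0.5]
grip_width: 0.0922
```

Run:
```python
from h import *
need(d2w([-.1,.068,.040]),5,0)
for n in ["scene","wrist","top"]:
    c=arm.get_calibration(n)
    p,d=arm.grab_frame(n); cv2.imwrite(f"pics/{n}4.png",p[:,:,::-1]); np.savez(f"pics/{n}4.npz",p=p,d=d,c=np.array(c,dtype=object))
```

```text
t 6.38 pos [0.4145 0.1771 0.0447] disp [-0.0957  0.133   0.0447] F [0.1 0.2 0.5] q [-0.68  0.45  0.45  2.25 -0.85  0.62  0.59]
turn tool deg [-14.9   2.   -0.5] shift tool mm [ -6.6 -12.1 -63.8] shift in final frame [ -4.3   4.7 -65. ]
```

View pics/wrist4.png

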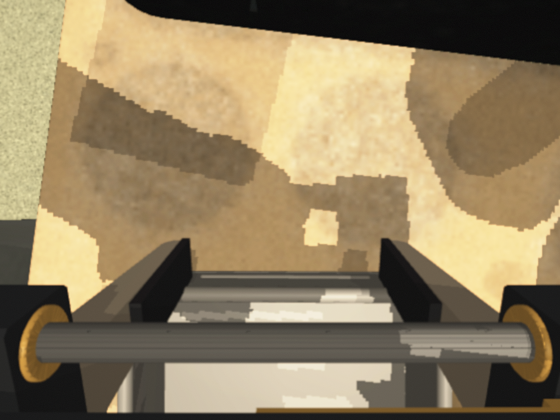

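View pics/top4.png

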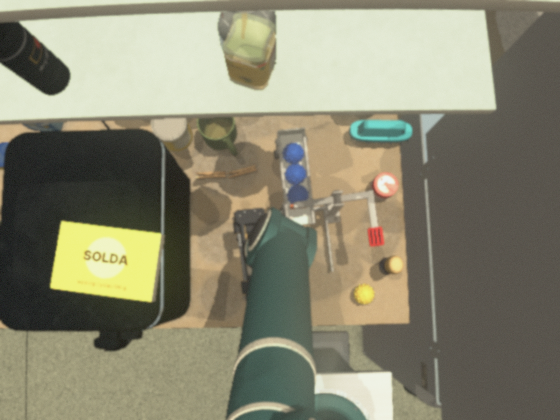

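Call:
carry_out(commands=[[-5,1,0,0,0,0,91.9],[-5,1,0,0,1,-1,91.9],[-5,0,0,0,2,-3,91.9],[0,0,0,0,0,-6,91.9],[0,0,0,0,0,-7,91.9],[0,0,0,0,0,-8,91.9],[0,0,0,0,0,-8,91.9],[0,0,0,0,0,-8,91.9],[0,0,0,0,0,-8,91.9],[0,0,0,0,0,-6,91.9],[0,0,0,0,0,-3,91.9],[0,0,0,0,0,0,91.9]])

```text
time: 8.02
ee_pos: [0.4197, 0.1207, 0.0415]
tool_rot: [-1.571, -0.064, 0.079]
force: [0.1, 0.5, -0.5]
grip_width: 0.0922
```

Run:
```python
from h import *
need(d2w([-.1,.068,.040]),5,0)
for n in ["scene","wrist","top"]:
    c=arm.get_calibration(n)
    p,d=arm.grab_frame(n); cv2.imwrite(f"pics/{n}5.png",p[:,:,::-1]); np.savez(f"pics/{n}5.npz",p=p,d=d,c=np.array(c,dtype=object))
```

```text
t 8.03 pos [0.4197 0.1207 0.0415] disp [-0.0955  0.0763  0.0415] F [ 0.1  0.5 -0.5] q [-0.91  0.48  0.66  2.25 -0.55  0.58  0.26]
turn tool deg [ 0.1  0.2 -0.5] shift tool mm [-4.5  1.6 -8.3] shift in final frame [-4.5  1.5 -8.3]
```

View pics/wrist5.png

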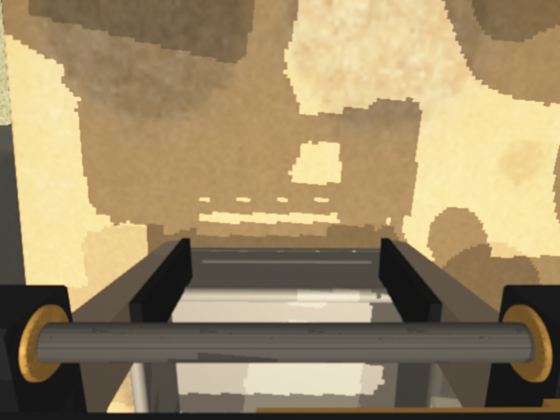

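View pics/scene5.png

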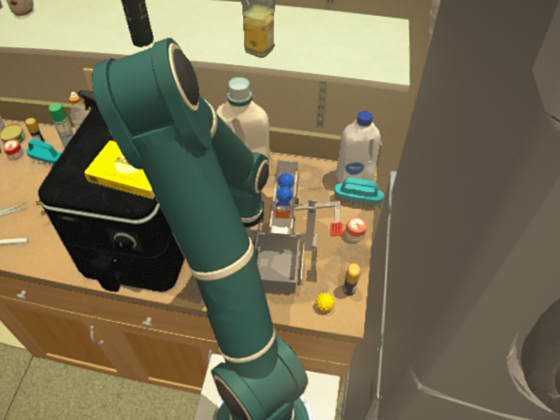

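Call:
carry_out(commands=[[0,0,0,0,0,-3,91.9],[0,0,0,0,0,-3,91.9],[0,0,0,0,0,-2,91.9],[0,0,0,0,0,0,91.9]])

```text
time: 8.68
ee_pos: [0.4203, 0.1127, 0.0415]
tool_rot: [-1.571, -0.064, 0.078]
force: [1.0, 0.4, 0.0]
grip_width: 0.0919
```

Call:
carry_out(commands=[[0,0,0,0,0,-2,91.9],[0,0,0,0,0,0,91.9]])

```text
time: 8.93
ee_pos: [0.4205, 0.1109, 0.0416]
tool_rot: [-1.571, -0.064, 0.079]
force: [-0.1, 0.8, -0.2]
grip_width: 0.092
```

```bash
cat > look.py <<'E'
from fit import *
import sys
t=sys.argv[1]
for n in sys.argv[2:]:
    c=arm.get_calibration(n)
    p,d=arm.grab_frame(n); cv2.imwrite(f"pics/{n}{t}.png",p[:,:,::-1]); np.savez(f"pics/{n}{t}.npz",p=p,d=d,c=np.array(c,dtype=object))
    P=cloud(c,d).reshape(-1,3)
    s=P[(P[:,0]>.3)&(P[:,0]<.53)&(P[:,1]>-.03)&(P[:,1]<.13)&(P[:,2]>.047)&(P[:,2]<.062)]
    D=np.array([w2d(q) for q in s])
    if len(D)>30: print(n,len(D),np.percentile(D,[1,99],axis=0).round(3).tolist(),cv2.minAreaRect(D[:,:2].astype(np.float32)))
E
python3 look.py 6 scene; python3 -c "
from h import *
need(d2w([-.1,.068,.040]),5,0)"
```

```text
scene 401 [[-0.173, -0.077, 0.048], [-0.0, 0.045, 0.062]] ((-0.08450449258089066, -0.016359969973564148), (0.17994476854801178, 0.12817494571208954), 0.16589412093162537)
t 8.97 pos [0.4206 0.1109 0.0416] disp [-0.0955  0.0665  0.0416] F [0.3 1.1 0.1] q [-0.88  0.48  0.66  2.26 -0.55  0.58  0.29]
turn tool deg [ 0.   0.2 -0.5] shift tool mm [-4.5  1.6  1.5] shift in final frame [-4.5  1.6  1.5]
```

View pics/scene6.png

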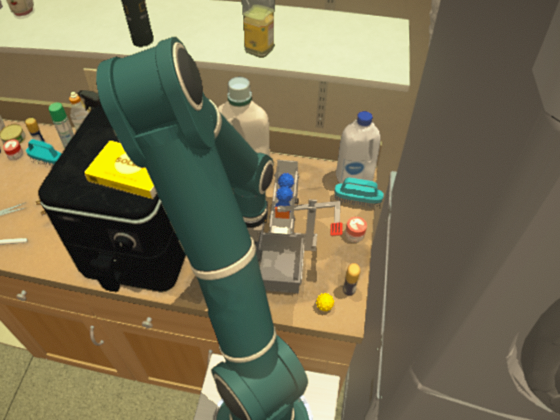

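Call:
carry_out(commands=[[0,0,0,0,0,-1,91.9],[0,0,0,0,0,-1,91.9],[0,0,0,0,0,0,91.9]])

```text
time: 9.35
ee_pos: [0.4208, 0.1098, 0.0416]
tool_rot: [-1.57, -0.064, 0.079]
force: [-0.3, 4.5, -1.0]
grip_width: 0.0922
```

Call:
carry_out(commands=[[0,0,0,0,0,-1,91.9],[0,0,0,0,0,-1,91.9],[0,0,0,0,0,0,91.9]])

```text
time: 9.72
ee_pos: [0.4209, 0.1096, 0.0418]
tool_rot: [-1.567, -0.064, 0.079]
force: [-0.5, 9.5, 0.0]
grip_width: 0.0919
```

Call:
carry_out(commands=[[0,0,0,0,0,10,91.9],[0,0,0,0,0,18,91.9],[0,0,0,0,-20,2,60],[0,0,0,0,-38,0,30],[0,0,0,0,-40,0,0],[0,0,0,0,-40,0,0],[0,0,0,0,-40,0,0],[0,0,0,0,-40,-15,0],[0,0,0,0,-30,-35,0],[0,0,0,0,-10,-40,0],[0,0,0,2,0,-40,0],[0,0,0,2,0,-40,0],[0,0,0,2,0,-35,0],[0,0,0,1,0,-25,0],[0,0,0,0,0,-8,0],[0,0,0,0,0,0,0]])

```text
time: 11.72
ee_pos: [0.4488, -0.099, 0.2993]
tool_rot: [-1.571, -0.062, 0.079]
force: [-0.3, 0.2, -0.4]
grip_width: 0.0004
```

```bash
python3 look.py 7 scene top wrist; python3 -c "
from h import *
need(d2w([-.088,-.143,.205]),5,0)"
```

```text
scene 130 [[-0.171, -0.08, 0.049], [-0.011, -0.056, 0.062]] ((-0.08979587256908417, -0.061063334345817566), (0.023802688345313072, 0.1636299043893814), 84.50359344482422)
top 639 [[-0.17, -0.071, 0.052], [-0.0, 0.058, 0.062]] ((-0.0845273956656456, -0.006796121597290039), (0.13378100097179413, 0.17457520961761475), 88.27948760986328)
wrist 1849 [[-0.17, -0.073, 0.052], [-0.012, 0.031, 0.06]] ((-0.09782233834266663, -0.04241038113832474), (0.0933237075805664, 0.18923033773899078), 68.55963134765625)
t 11.88 pos [ 0.4491 -0.0979  0.2994] disp [-0.0853 -0.1441  0.2994] F [-0.  -0.5 -0.2] q [-1.08  0.04  1.29  1.99 -0.04  1.15  0.32]
turn tool deg [ 0.   0.3 -0.6] shift tool mm [-1.7 94.4  1.1] shift in final frame [-2.7 94.4  1.1]
```

View pics/scene7.png

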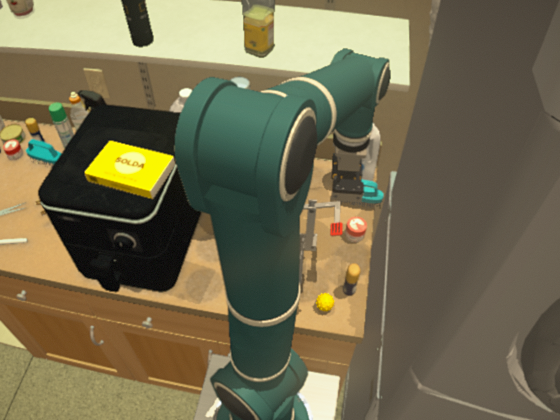

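View pics/wrist7.png

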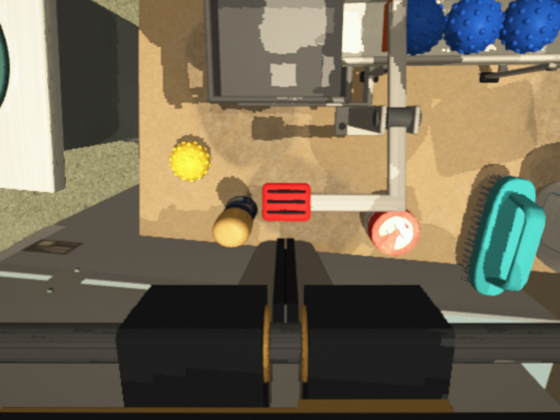

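View pics/top7.png

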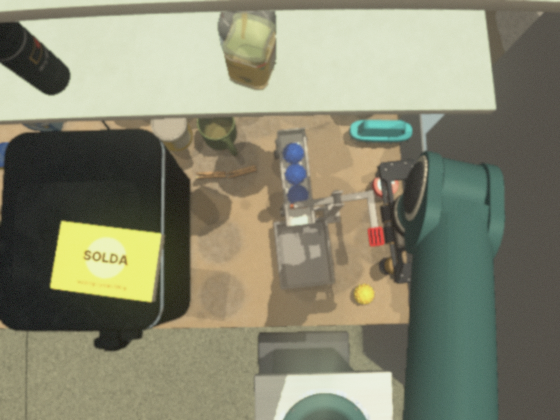

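Run:
```python
from h import *
for n in ("wrist","top","scene"):
    z=np.load(f"pics/{n}7.npz",allow_pickle=True); W=cloud(z['c'].item(),z['d']); p=z['p'].astype(int)
    m=(p[:,:,0]>120)&(p[:,:,1]<70)&(p[:,:,2]<70)&(W[:,:,2]>.17)&(W[:,:,2]<.22)&(W[:,:,1]<-.06); q=W[m]
    if len(q)>9:
        D=np.array([w2d(k) for k in q]); print(n,len(q),np.percentile(D,[2,50,98],axis=0).round(4).tolist())
    if n=="top":
        H=W.reshape(-1,3); H=H[(H[:,2]>.6)&(H[:,0]<.6)&(H[:,1]<.1)]; print(np.percentile(H,[1,99],axis=0))
        F=W.reshape(-1,3); F=F[(F[:,2]<-.02)&(F[:,1]<-.2)&(F[:,0]>.2)]; print('right low',np.percentile(F,[1,50,99],axis=0).round(3))
    if n=="scene":
        F=W.reshape(-1,3); F=F[(F[:,2]>.05)&(F[:,1]<-.2)&(F[:,0]>.1)]; print('right hi',np.percentile(F,[1,50,99],axis=0).round(3))
```

```text
wrist 1428 [[-0.103, -0.1557, 0.1834], [-0.0852, -0.1425, 0.1892], [-0.0674, -0.129, 0.1928]]
top 53 [[-0.0997, -0.1501, 0.1842], [-0.0873, -0.1362, 0.1883], [-0.0729, -0.1319, 0.1939]]
[[ 0.24315706 -0.2430456   0.60458022]
 [ 0.59067558  0.07640926  0.80513834]]
right low [[ 0.201 -0.313 -0.586]
 [ 0.413 -0.243 -0.138]
 [ 0.893 -0.24  -0.022]]
scene 90 [[-0.1053, -0.1555, 0.1839], [-0.0897, -0.1435, 0.1898], [-0.0747, -0.1314, 0.1946]]
right hi [[ 0.102 -0.268  0.066]
 [ 0.279 -0.243  0.615]
 [ 0.898 -0.205  0.948]]
```

Run:
```python
from h import *
z=np.load(f"pics/scene0.npz",allow_pickle=True); W=cloud(z['c'].item(),z['d'])
for u,v in ((395,250),(420,200),(450,120),(480,300),(430,330),(500,50)): print(u,v,W[v,u].round(3))
z=np.load(f"pics/scene7.npz",allow_pickle=True); V=cloud(z['c'].item(),z['d'])
ch=(np.abs(V-W).max(2)>.02); q=V[ch]; q=q[q[:,2]>.1]; print(np.percentile(q,[0,1,99],axis=0).round(3)); k=q[q[:,1]<-.2]; print(len(k), k[:5].round(3))
z=np.load(f"pics/top7.npz",allow_pickle=True); V=cloud(z['c'].item(),z['d']); W0=np.load("pics/top0.npz",allow_pickle=True); W0=cloud(W0['c'].item(),W0['d'])
q=V[(np.abs(V-W0).max(2)>.05)]; q=q[q[:,2]>.2]; i=np.argsort(q[:,1])[:300:30]; print(q[i].round(3))
```

```text
395 250 [ 0.399 -0.243  0.2  ]
420 200 [ 0.328 -0.242  0.463]
450 120 [ 0.314 -0.243  0.668]
480 300 [-0.001 -0.263  0.669]
430 330 [ 0.031 -0.244  0.522]
500 50 [ 0.199 -0.242  0.864]
[[-0.076 -0.152  0.1  ]
 [-0.032 -0.131  0.119]
 [ 0.895  0.849  0.879]]
0 []
[[ 0.481 -0.146  0.648]
 [ 0.457 -0.14   0.67 ]
 [ 0.473 -0.139  0.661]
 [ 0.484 -0.138  0.646]
 [ 0.458 -0.136  0.671]
 [ 0.474 -0.135  0.662]
 [ 0.481 -0.134  0.652]
 [ 0.464 -0.134  0.669]
 [ 0.46  -0.133  0.67 ]
 [ 0.476 -0.132  0.659]]
```

Call:
carry_out(commands=[[0,0,0,-1,20,0,0],[0,0,0,0,35,0,0],[0,0,0,0,30,0,0],[0,0,0,0,11,0,0],[0,0,0,0,6,0,0],[0,0,0,0,5,0,0],[0,0,0,0,5,-0.5,0],[0,0,0,0,5,-0.5,0],[0,0,0,0,5,-0.5,0]])

```text
time: 13.0
ee_pos: [0.4478, -0.1012, 0.1778]
tool_rot: [-1.571, -0.065, 0.077]
force: [1.2, -1.6, 2.5]
grip_width: 0.0008
```

```bash
python3 -c "
from h import *
need(d2w([-.088,-.146,.156]),5,0)"
```

```text
t 13.0 pos [ 0.4478 -0.1012  0.1778] disp [-0.0868 -0.1471  0.1778] F [ 1.2 -1.6  2.5] q [-0.8   0.33  1.14  2.13 -0.38  0.91  0.65]
turn tool deg [ 0.1  0.2 -0.5] shift tool mm [-1.  21.8  1.2] shift in final frame [-1.2 21.8  1.1]
```

Call:
carry_out(commands=[[0,0,0,0,5,0,0],[0,0,0,0,5,0,0],[0,0,0,0,5,0,0],[0,0,0,0,4,0,0],[0,0,0,0,1,0,0]])

```text
time: 13.62
ee_pos: [0.4474, -0.1013, 0.1577]
tool_rot: [-1.571, -0.064, 0.078]
force: [0.1, -5.2, 10.1]
grip_width: 0.0004
```

```bash
python3 look.py 8 scene top; python3 -c "
from h import *
need(d2w([-.088,-.146,.156]),5,0)"
```

```text
scene 294 [[-0.173, -0.079, 0.047], [0.0, 0.031, 0.062]] ((-0.08591370284557343, -0.04024264216423035), (0.17719696462154388, 0.11341671645641327), 14.153401374816895)
top 636 [[-0.17, -0.074, 0.05], [-0.002, 0.058, 0.062]] ((-0.08454571664333344, -0.008680388331413269), (0.13851074874401093, 0.17566265165805817), 87.71199798583984)
t 13.72 pos [ 0.4473 -0.1013  0.1579] disp [-0.0874 -0.1473  0.1579] F [ 0.6 -4.2  8.3] q [-0.76  0.37  1.1   2.15 -0.42  0.87  0.69]
turn tool deg [ 0.1  0.2 -0.5] shift tool mm [-0.6  1.9  1.3] shift in final frame [-0.6  1.9  1.3]
```

View pics/top8.png

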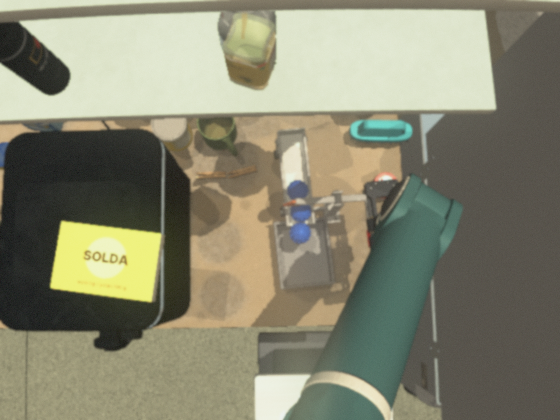

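View pics/scene8.png

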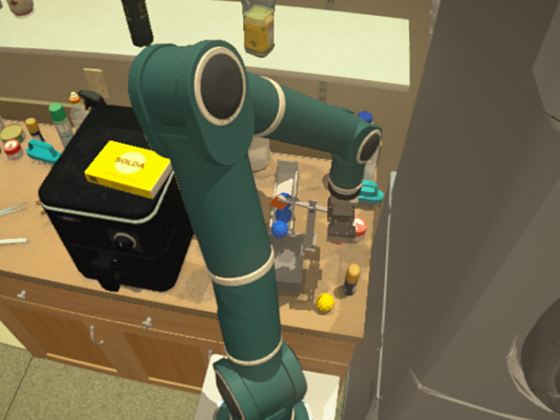

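Lever is at its stop (about 8–10 N), the gate is lifted, and the balls are rolling: top (297,190), (301,213), (301,233). I'll hold it there.

Call:
carry_out(commands=[[0,0,0,0,0,0,0],[0,0,0,0,0,0,0],[0,0,0,0,0,0,0],[0,0,0,0,0,0,0],[0,0,0,0,0,0,0],[0,0,0,0,0,0,0],[0,0,0,0,0,0,0],[0,0,0,0,0,0,0],[0,0,0,0,0,0,0],[0,0,0,0,0,0,0],[0,0,0,0,0,0,0],[0,0,0,0,0,0,0]])

```text
time: 15.22
ee_pos: [0.4474, -0.1013, 0.1579]
tool_rot: [-1.571, -0.064, 0.078]
force: [0.9, -5.0, 7.8]
grip_width: 0.0007
```

```bash
python3 look.py 9 scene top; python3 -c "
from h import *
need(d2w([-.088,-.146,.156]),5,0)
a=cv2.imread('pics/top9.png')[110:310,200:430];b=cv2.imread('pics/scene9.png')[140:320,200:400]
cv2.imwrite('pics/c9.png',np.hstack([cv2.resize(a,(400,400)),cv2.resize(b,(400,400))]))"
```

```text
scene 408 [[-0.173, -0.077, 0.047], [-0.012, 0.031, 0.062]] ((-0.08508913964033127, -0.04078495502471924), (0.17890144884586334, 0.11559675633907318), 14.036477088928223)
top 833 [[-0.17, -0.068, 0.047], [-0.014, 0.058, 0.062]] ((-0.08457312732934952, -0.009184800088405609), (0.13844521343708038, 0.17461873590946198), 88.3328857421875)
t 15.32 pos [ 0.4473 -0.1013  0.1579] disp [-0.0873 -0.1473  0.1579] F [ 1.2 -3.3  8.4] q [-0.76  0.37  1.1   2.15 -0.42  0.87  0.69]
turn tool deg [ 0.1  0.2 -0.5] shift tool mm [-0.6  1.9  1.3] shift in final frame [-0.7  1.9  1.3]
```

View pics/c9.png

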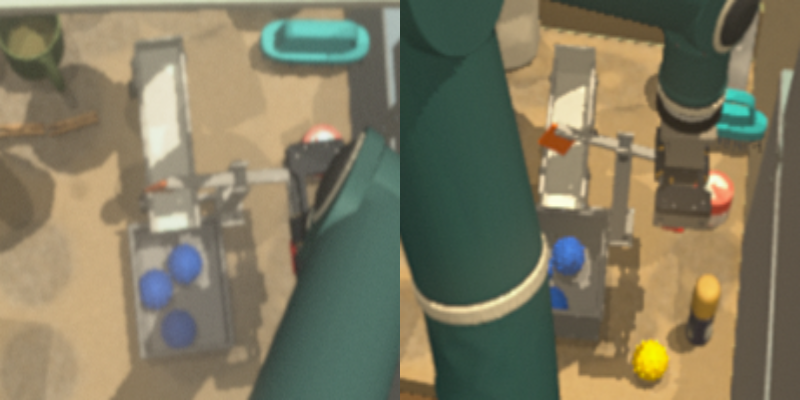

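All three balls are in the tray and the chute is empty. Next I'll ease the lever up.

Call:
carry_out(commands=[[0,0,0,0,-5,0,0],[0,0,0,0,-6,0,0],[0,0,0,0,-6,0,0],[0,0,0,0,-6,0,0],[0,0,0,0,-6,0,0],[0,0,0,0,-6,0,0],[0,0,0,0,-10,0,0],[0,0,0,0,-20,0,0],[0,0,0,0,-35,0,0],[0,0,0,0,-35,0,0],[0,0,0,0,-10,0,0],[0,0,0,0,0,0,0],[0,0,0,0,0,0,0]])

```text
time: 16.95
ee_pos: [0.4479, -0.1005, 0.3021]
tool_rot: [-1.571, -0.063, 0.08]
force: [-1.1, -0.5, -0.1]
grip_width: 0.0002
```

```bash
python3 look.py 10 scene top wrist
python3 - <<'E'
from h import *
need(d2w([-.088,-.146,.3]),5,0)
z=np.load("pics/wrist10.npz",allow_pickle=True); W=cloud(z['c'].item(),z['d']); p=z['p'].astype(int)
m=(p[:,:,0]>120)&(p[:,:,1]<70)&(p[:,:,2]<70)&(W[:,:,2]>.1)&(W[:,:,2]<.22)&(W[:,:,1]<-.06); D=np.array([w2d(k) for k in W[m]]); print('pad',np.median(D,axis=0))
m=(p[:,:,0]>130)&(p[:,:,1]<110)&(p[:,:,2]<60)&(W[:,:,1]>0)&(W[:,:,2]>.07)
if m.sum(): D=np.array([w2d(k) for k in W[m]]); print('gate',len(D),np.percentile(D,[2,50,98],axis=0).round(3))
a=cv2.imread('pics/top10.png')[110:310,200:430];b=cv2.imread('pics/scene10.png')[140:320,200:400]
cv2.imwrite('pics/c10.png',np.hstack([cv2.resize(a,(400,400)),cv2.resize(b,(400,400))]))
A=np.load("pics/top0.npz",allow_pickle=True)['d'];B=np.load("pics/top10.npz",allow_pickle=True)['d'];d=np.abs(A-B)>.012;cv2.imwrite('pics/diff.png',(d*255).astype(np.uint8))
E
```

```text
scene 132 [[-0.171, -0.08, 0.049], [-0.013, -0.056, 0.061]] ((-0.09010506421327591, -0.06111827492713928), (0.023998545482754707, 0.16216307878494263), 84.58412170410156)
top 826 [[-0.17, -0.069, 0.047], [-0.012, 0.058, 0.061]] ((-0.08455203473567963, -0.008733674883842468), (0.1388223022222519, 0.1758391410112381), 87.5797348022461)
wrist 2942 [[-0.17, -0.066, 0.047], [-0.012, 0.033, 0.06]] ((-0.08384007215499878, -0.02014833688735962), (0.10762403905391693, 0.18071205914020538), 84.00289154052734)
t 17.1 pos [ 0.4479 -0.1008  0.3021] disp [-0.0868 -0.1468  0.3021] F [-0.2  0.2 -1.2] q [-1.15  0.03  1.36  1.99 -0.03  1.16  0.32]
turn tool deg [ 0.1  0.2 -0.6] shift tool mm [-1.2  2.1  0.8] shift in final frame [-1.2  2.1  0.8]
pad [-0.08520799 -0.14281897  0.1893587 ]
```

View pics/c10.png

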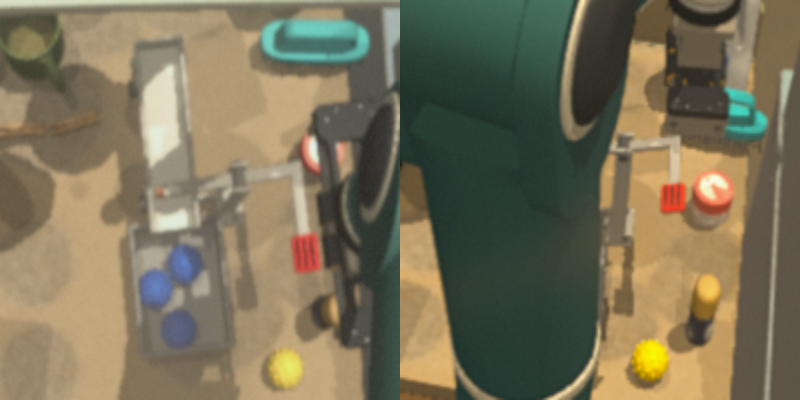

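View pics/wrist10.png

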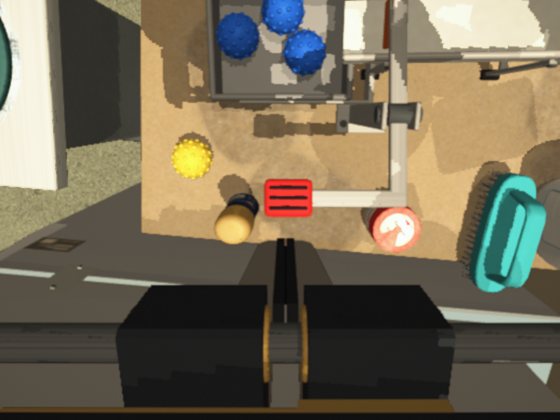

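View pics/diff.png

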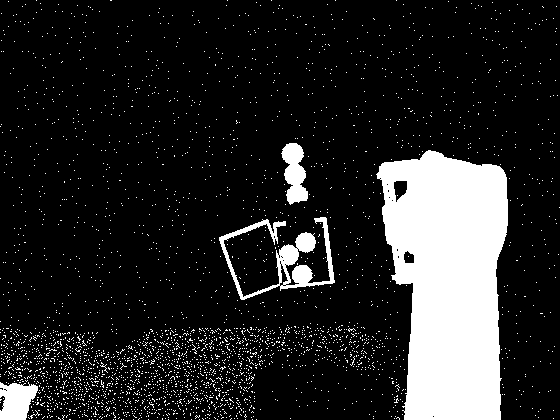

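```bash
python3 -c "
from plant import arm
print(arm.hand_in())"
```

```text
the job is handed in; nothing more can be done
None
```

The three blue balls are in the tray under the spout, and the lever is back up. I handed the job in at about 17 s of the 43 s allowed.

- **Tray:** I pushed it with the open fingertips along its left wall and turned it square on the way. It now sits against the side stop, which I felt as a rise to about 9.5 N. Its position measures within a few mm of its place, centred near x = -95 mm.
- **Lever and balls:** I held the red pad down at its stop with shut fingers, at about 8–10 N, until all three balls had rolled in by themselves. Then I eased it up.
- **Last checks:** The pictures show three balls in the tray and an empty chute. The pad is back at its starting height of 189 mm. I found the gate shut from the pad height and the top view; a colour-based check of the gate plate itself gave no reading.
- **Other things on the worktop:** Comparing the top camera's depth before and after shows only the tray, the balls and the arm changed. The arm hides part of the right side there, but the cream pot, stain roller and yellow ball look unmoved in the other pictures.
- **A measurement that did not fit:** Some rectangle fits of the tray came out too large because they picked up dispenser parts. I relied on the tray's edge positions and the contact force instead.

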